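# Clear the disc sander and bring its speed up in two steps

### The job

With the bench brush, not the gripper itself, sweep the three wooden offcuts off the sander's work table into its catch tray and stand the brush back on the bench on its bristles. Then bring the speed up in two steps: turn the dial clockwise from off to the single mark and let go of it for a second so the motor can settle, then take it again, as often as it needs, and turn it on clockwise to the double mark. Leave everything else on the bench where it is.

Things in the scene. Friction and masses are not known exactly. Their poses are not given: they have to be found in the camera images.
- sander: Disc sander, fixed to the bench; origin at bench level under the middle of its work table. Its x axis runs along the work table towards the catch tray, z up. Upright disc (150 mm across, top at 161 mm) along the +y side of the table, motor beyond it; an aluminium lip 8 mm thick rising 20 mm above the table along the -y side. The catch tray hangs at the table's +x end. The -x end is open.
- bed (a point): Middle of the top face of the sander's work table, 75 mm above the bench. Clear width 122 mm: y -60 (lip) to +62 (disc); the table runs from x -85 to x +95 mm (sander axes). The offcuts lie on it at x -20 to +75; the first 60 mm at the -x end are empty.
- bed_edge (a point): Middle of the table's top edge at the tray end (95 mm along x from point bed): what passes it falls into the tray.
- tray_in (a point): Centre of the inner floor of the open steel catch tray, 8 mm above the bench; axes as the sander's. Inside 102 mm (x) by 130 mm (y); rim 50 mm above the bench.
- offcut1: Hardwood offcut, block 24 x 26 x 24 mm, on the work table; origin at the centre of its underside.
- offcut2: Hardwood offcut, upright cylinder 26 mm across, 26 high; origin at the centre of its underside.
- offcut3: Hardwood offcut, stepped block 26 x 22 x 28 mm; origin at the centre of its underside.
- brush: Bench brush standing on its bristles; origin at the centre of its underside, z up, long axis y. Bristles 38 x 98 mm, 30 high; wooden back 40 x 100 mm from 30 to 48 mm; on it an upright grip 24 mm thick (x), 62 mm long (y), from 48 to 90 mm. Take it across the grip's 24 mm, about 70 mm above the underside.
- controller: Grey speed control box 120 x 130 x 58 mm, fixed, dial in the middle of its top; origin at the centre of its underside.
- dial: Black speed dial; origin on its axis at the box top (58 mm above the bench), z up. Skirt 60 mm across, 9 high; bar grip 48 mm long (x), 14 thick (y), 8 to 36 mm above the origin. Its pointer (white line) is the -x end of the bar. Turns clockwise seen from above, from the off stop (pointer towards the box's -x side) through 4.7 rad; starts within 0.2 rad of off; stays where left.
- dial_grip (a point): Point on the dial's axis 32 mm above the box top, where to grip the bar.
- pointer (a point): Point straight ahead of the dial's white line, 36 mm from the dial's axis, at box-top height.
- mark_single (a point): The single thick black index mark (one bar, 5 mm wide) beside the dial; this point is 36 mm from the dial's axis, where the pointer comes to lie when set to it. 1.2 to 1.45 rad clockwise of the off stop.
- mark_double (a point): The double index mark (two parallel bars) beside the dial; point as for the single mark. 3.3 to 3.7 rad clockwise of the off stop.
- tape_roll: roll of tape lying flat, 90 mm across, 28 high; bystander; origin at the centre of its underside.
- paint_tin: closed tin, 84 mm across, 100 high; bystander; origin at the centre of its underside.
- brush_tub: white tub full of paint-brush sticks, 88 mm across, about 180 high; bystander; origin at the centre of its underside.
- glue_bottle: white bottle, 52 mm across, 120 high; bystander; origin at the centre of its underside.
- scraper: spatula-like scraper lying flat, 190 mm long along its x; bystander; origin at the centre of its underside.
Things that resemble listed ones, but are neither listed nor needed, are in the scene too. Of the things that look like the offcut3, the smallest one is meant. Leave any turquoise look-alike of the brush alone.

How it is judged (in metres and radians):
On the way, in this order (a step that is already met when the one before it is completed fails the run):
1. all three offcuts lie in the catch tray (x of offcut1 in the frame of tray_in between -0.052 and 0.052 m and y of offcut1 in the frame of tray_in between -0.066 and 0.066 m and z of each of offcut1, offcut2, offcut3 in the frame of tray_in below 0.05 m and x of offcut2 in the frame of tray_in between -0.052 and 0.052 m and y of offcut2 in the frame of tray_in between -0.066 and 0.066 m and x of offcut3 in the frame of tray_in between -0.052 and 0.052 m and y of offcut3 in the frame of tray_in between -0.066 and 0.066 m), for 0.2 s.
2. the brush stands on its bristles on the bench, let go (height (world z) of brush below 0.005 m and angle between brush's own z axis and vertical below 0.12 rad and linear speed of brush below 0.02 m/s and contact force between the fingers and brush below 0.2 N), for 0.2 s.
3. the dial points at the single mark and has been let go for 0.9 s (horizontal distance between pointer and mark_single below 0.0045 m and contact force between anything else and dial below 0.2 N and angular speed of dial below 0.05 rad/s), for 0.9 s.
At the end, for the whole second after the job is handed in: The three offcuts lie inside the catch tray; the brush stands upright on its bristles on the bench (within 7 degrees); the dial, let go and still, points at the double mark within 4.5 mm at 36 mm radius (about 7 degrees) (all of step 1 and horizontal distance between pointer and mark_double below 0.0045 m and height (world z) of brush below 0.005 m and angle between brush's own z axis and vertical below 0.12 rad and linear speed of brush below 0.02 m/s and contact force between anything else and dial below 0.2 N and angular speed of dial below 0.05 rad/s); the robot touches nothing.
It fails at once if the gripper itself pushes an offcut (over 1 N) (contact force between the fingers and offcut1 above 1 N or contact force between the fingers and offcut2 above 1 N or contact force between the fingers and offcut3 above 1 N).
It fails at once if a bystander is shifted by more than 30 mm (distance of any of tape_roll, paint_tin, brush_tub, glue_bottle, scraper from where it was at the start of the episode above 0.03 m).
It also fails if it takes over 72 s, if anything falls off the work surface, if the arm or the gripper's body presses on something with over 40 N, if the wrist force passes 120 N, or if a joint passes its speed limit or range.

### The arm

A 6-joint arm with a two-finger parallel gripper is mounted at the origin on the work surface. World frame = base frame: x ahead of the robot, y to its left, z up, the work surface at z = 0. Lengths are in m, angles in degrees, forces in N, time in s.
With the tool pointing down it reaches from about 0.4 to 0.825 m from the base axis. Payload 7 kg.
Tool frame: the origin (TCP) lies on the centre line of the jaws, within the pads' length; the fingertips stand 11 mm ahead of it and the grasp point (between the pads) lies 8 mm behind it; z points along the fingers, y is the direction in which the jaws open and shut (so a half turn about z gives the same grasp; the last joint's range is limited). The gripper opens to 88 mm and grips with 3 to 60 N. Pads are 19 mm wide; open, the fingers measure 130 mm over their backs; the gripper's body (78 mm by 193 mm) begins 47 mm behind the grasp point.
Start: joints at [81.996, 20.546, 0.682, 0, -70.136, -16.507], TCP at [0.28, 0.614, 0.238] pointing down, gripper open.
Joint ranges: [-176.03, 176.03], [-82.01, 121.73], [-58.28, 71.71], [-173.87, 95.51], [-174.79, -0.11], [-173.66, 173.66]. Speed limits (degrees/s): [136.94, 136.94, 172.46, 180, 180, 180].

### API

Orientations are given as [roll, pitch, yaw] about the fixed x, y, z axes, in that order (R = Rz(yaw) Ry(pitch) Rx(roll)).
In Python, from plant import ctrl, cams, order gives the robot as it stands.
- The arm moves only by the tool jog_arm, never from a script. Its argument "motion" is a list of rows, each an object with "offset": the shift along the tool's x, y, z in mm, a list of three; "roll": the turn about the tool's z in rad; "hand": the finger opening in mm, from 0 to 87.6. A call has 1 to 20 rows; each row is the pose to reach, as a shift and turn from the pose commanded when the call began, along the tool's axes at that moment; what a row does not reach only later rows make up. A row lasts 1/12 s, in which the tool goes at most 41.7 mm and 7.16 degrees, less where a joint would pass 70% of its speed; a pose out of reach is approached as far as the arm can. A call with a gripper value outside its range is refused whole. The fingers move at their own pace and stop on an object; the grip force is fixed at half the most. Time passes only in rows, so rows that repeat a pose let the fingers close. It gives the time, the measured TCP pose, the force and the opening at its end, in the units of the state.
- ctrl.get_obs(): the state, without advancing time (a new reading comes with each control period).
- cams.snapshot(name): name is "scene" or "top"; returns a dict with "img" (400x640x3 uint8, red, green, blue), "K" (3x3 intrinsics, pixels), "D" ([k1, k2, p1, p2, k3] as OpenCV has them; the pictures are not rectified), "cam_to_world" (4x4, takes a point from camera to world coordinates). Camera axes: x right, y down, z forward; pixel columns grow to the right and rows downward; lengths in m; the calibration is good to about 2 mm. A picture is of the moment at which its call begins. There is no depth.
- order.close_job(): hands the job in, once; it reports no verdict.
The state is a dict: "clock": time; "joint_pos": joint angles; "qvel": joint speeds; "tau": joint torques, N m; "tool_pos": TCP position; "orientation": TCP orientation; "force": force on the tool from outside, world axes, zero at the start; "moment": the same for the moment, N m; "opening": finger opening in m.
Only numpy, scipy, OpenCV 4.12 (cv2) and the standard library are available. Lean on these libraries where they do the work, as an engineer would, in place of code of your own. Each camera call takes 0.05 s, during which the arm holds its last target. There are 200 camera calls.

## Working session

There is one attempt and no reset: what is moved stays moved. The work goes in short steps, Python scripts to look and compute and a tool call to move; the robot and the scene stay as the last step left them, time stands still between calls to the robot, and variables do not carry over. Pictures are saved under pics/ and viewed, about 8 in all and at most 12, crops included, and the job is handed in when it is done.

Besides the shell and the picture viewer there is one more tool, called after "Call:" as name(argument=value, ...) on one line, values as JSON. jog_arm: Moves the arm, as the interface text tells. Its arguments: {"type":"object","properties":{"motion":{"type":"array"}},"required":["motion"]}

```bash
ls; mkdir -p pics; cat > h.py <<'E'
import numpy as np, cv2
from plant import ctrl, cams, order
def snap(n,f=None):
    s=cams.snapshot(n); s={k:np.array(v) for k,v in s.items()}
    if f: cv2.imwrite('pics/'+f,cv2.cvtColor(s['img'],cv2.COLOR_RGB2BGR))
    np.savez('pics/'+n+'.npz',**s); return s
def load(n): return dict(np.load('pics/'+n+'.npz'))
def w(s,uv,z):
    uv=np.array(uv,float).reshape(-1,1,2); n=cv2.undistortPoints(uv,s['K'],s['D'])[:,0]
    T=s['cam_to_world']; d=np.c_[n,np.ones(len(n))]@T[:3,:3].T; o=T[:3,3]
    return o+d*((z-o[2])/d[:,2])[:,None]
def px(s,P):
    T=np.linalg.inv(s['cam_to_world']); P=np.array(P,float).reshape(-1,3)
    return cv2.projectPoints(P,cv2.Rodrigues(T[:3,:3])[0],T[:3,3],s['K'],s['D'])[0][:,0]
E
python3 - <<'E'
from h import *
for n in('top','scene'):
    s=snap(n,n+'0.png'); print(n,s['cam_to_world'].round(3).tolist(),s['K'].round(1).tolist())
print(ctrl.get_obs())
E
```

```text
pics
top [[-0.015, -0.999, 0.045, 0.485], [-1.0, 0.015, 0.007, -0.032], [-0.007, -0.045, -0.999, 1.547], [0.0, 0.0, 0.0, 1.0]] [[466.3, 0.0, 323.1], [0.0, 466.3, 205.7], [0.0, 0.0, 1.0]]
scene [[-0.544, 0.693, -0.473, 1.159], [0.839, 0.442, -0.316, 0.378], [-0.01, -0.569, -0.822, 1.117], [0.0, 0.0, 0.0, 1.0]] [[499.7, 0.0, 319.2], [0.0, 499.7, 198.6], [0.0, 0.0, 1.0]]
{'clock': 0.1, 'joint_pos': array([ 8.19960120e+01,  2.05889029e+01,  6.39892793e-01, -1.89694772e-02,
       -7.01385338e+01, -1.65085373e+01]), 'qvel': array([-0.07939391, -0.07453294,  0.14943948,  0.13408958,  0.01727087,
       -0.10588747]), 'tau': array([-1.45410228e-03, -5.84161592e+01,  2.93751240e+01,  7.01555595e+00,
        1.01350559e-02, -4.59018577e-05]), 'tool_pos': array([0.27987438, 0.61376764, 0.23670138]), 'orientation': array([ 1.79910997e+02, -7.78038943e-03, -2.45189777e+01]), 'force': array([-0.36051777,  0.0018138 ,  0.16966542]), 'moment': array([ 0.04393982, -0.03120506, -0.03949221]), 'opening': 0.08749956989131456}
```

View pics/top0.png

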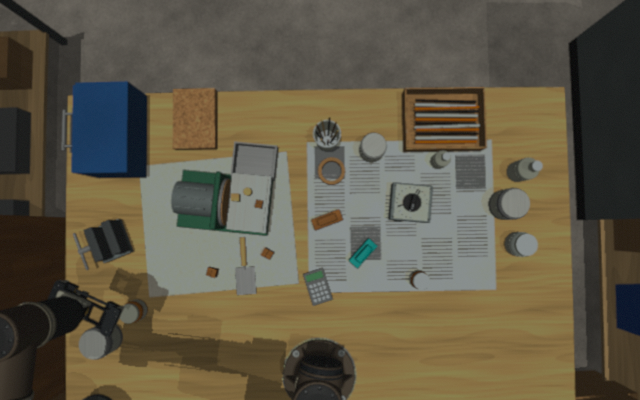

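View pics/scene0.png

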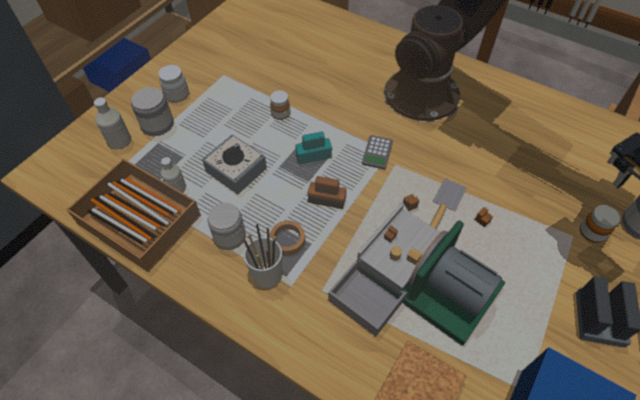

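```bash
python3 - <<'E'
from h import *
a=load('top')['img'];b=load('scene')['img']
z=lambda i,x,y,W,H,f:cv2.resize(i[y:y+H,x:x+W],None,fx=f,fy=f,interpolation=cv2.INTER_CUBIC)
up=np.hstack([z(a,200,140,80,60,5),z(a,380,172,80,60,5)])
dn=np.hstack([z(b,340,190,160,120,2.5),z(b,195,125,80,60,5)])
o=np.vstack([up,dn]); o=np.clip(o*1.5,0,255).astype('uint8')
cv2.imwrite('pics/c1.png',o[:,:,::-1])
E
```

```text
(no output)
```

View pics/c1.png

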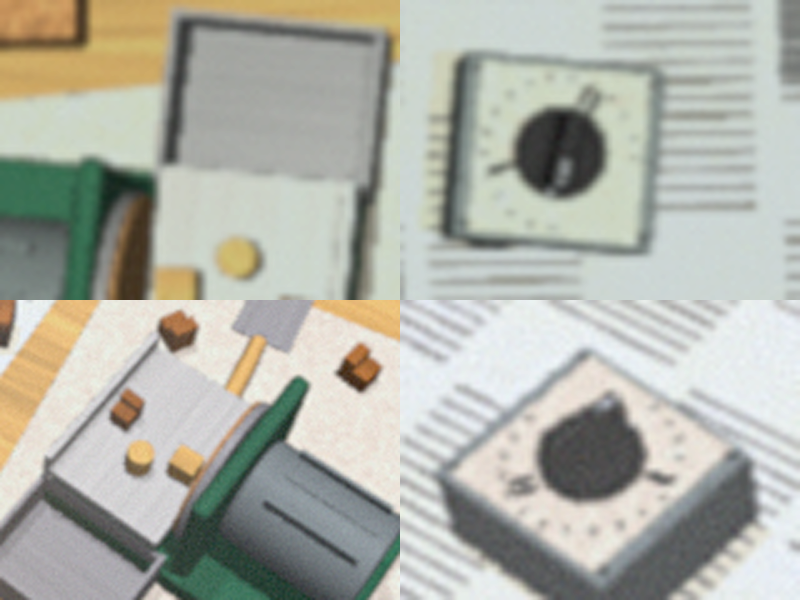

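Top view: listed brush = brown (326,219), look-alike turquoise (362,253). Offcuts: block (236,198), cylinder (247,191), small stepped block (260,204); the bigger stepped look-alikes are on the bench at (268,253) and (212,272). Dial at (412,202), single mark (400,206), double mark (418,191). Next, one close crop for precise pixels.

```bash
python3 - <<'E'
from h import *
s=load('top');a=s['img']
z=lambda x,y,W,H,f:cv2.resize(a[y:y+H,x:x+W],None,fx=f,fy=f,interpolation=cv2.INTER_CUBIC)
o=np.zeros((600,800,3),'uint8')
o[:600,:400]=z(210,140,80,120,5); o[:300,400:]=z(300,190,80,60,5); o[300:,400:]=z(395,185,40,30,10)
cv2.imwrite('pics/c2.png',np.clip(o*1.5,0,255).astype('uint8')[:,:,::-1])
hsv=cv2.cvtColor(a,cv2.COLOR_RGB2HSV)
print(hsv[219,326],hsv[198,236],hsv[204,260])
m=((hsv[...,0]<15)&(hsv[...,1]>110)&(hsv[...,2]>40)).astype('uint8')
m[:200]=0;m[240:]=0;m[:,:305]=0;m[:,350:]=0
c=max(cv2.findContours(m,0,1)[0],key=cv2.contourArea); r=cv2.minAreaRect(c); print(r,cv2.contourArea(c))
b=cv2.boxPoints(r); W=w(s,b,0.048); print(W.round(3).tolist(),W.mean(0))
E
```

```text
[ 14 165 111] [ 21 122 138] [ 15 171  97]
((326.5517272949219, 219.3793182373047), (10.770330429077148, 29.339862823486328), 68.19859313964844) 61.5
[[0.507, 0.018, 0.048], [0.541, -0.07, 0.048], [0.509, -0.083, 0.048], [0.475, 0.005, 0.048]] [ 0.50790067 -0.03251545  0.048     ]
```

View pics/c2.png

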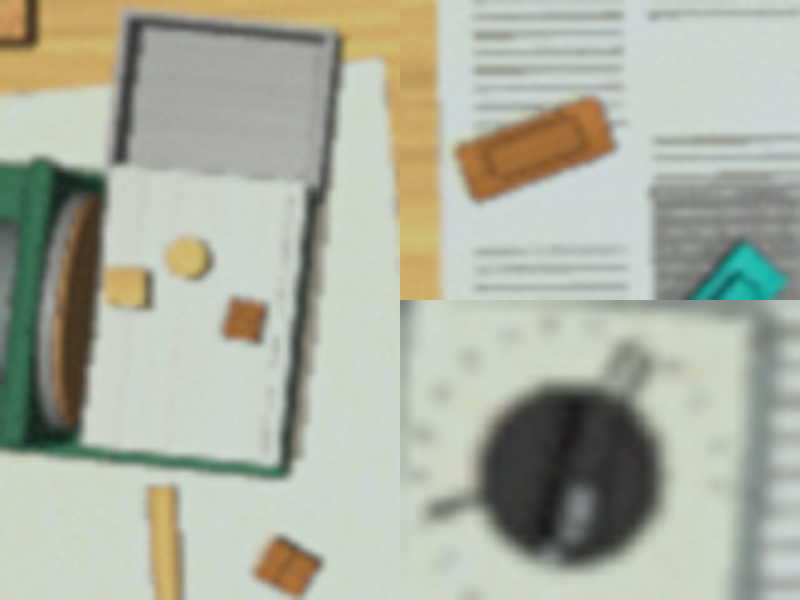

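```bash
python3 - <<'E'
from h import *
s=load('top');sc=load('scene');a=s['img']
P=lambda u,v:[210+(u+.5)/5-.5,140+(v+.5)/5-.5]
names=['TL','TR','BL','BR']
W=w(s,[P(108,165),P(303,183),P(83,443),P(268,463)],.075)
print(W.round(4).tolist())
d=[W[0]-W[2],W[1]-W[3]];e=[W[0]-W[1],W[2]-W[3]]
print('yaw x',[np.degrees(np.arctan2(v[1],v[0])) for v in d],'yaw y',[np.degrees(np.arctan2(-v[0],v[1])) for v in e],[np.linalg.norm(v) for v in d+e])
T=w(s,[P(125,10),P(340,32)],.050);print('tray far rim',T.round(4).tolist())
L=w(s,[P(318,190),P(288,470)],.095);print('lip',L.round(4).tolist())
for n,uv,z in(('block',P(128,288),.099),('cyl',P(190,258),.101),('step',P(244,320),.1)): print(n,w(s,uv,z).round(4))
D=lambda u,v:[395+(u-400+.5)/10-.5,185+(v-300+.5)/10-.5]
g=a.max(2);m=(g<62).astype('uint8');m[:185]=0;m[220:]=0;m[:,:398]=0;m[:,426:]=0
cs=sorted(cv2.findContours(m,0,1)[0],key=cv2.contourArea)[-1];c,r=cv2.minEnclosingCircle(cs);M=cv2.moments(cs);cc=(M['m10']/M['m00'],M['m01']/M['m00']);print('dial px',c,cc,r)
ax=w(s,cc,.067)[0];print('axis',ax,w(s,D(572,475),.067))
for n,uv in(('single',[D(430,512),D(475,497)]),('double',[D(618,380),D(640,352)])):
    q=w(s,uv,.058)-ax; print(n,np.degrees(np.arctan2(q[:,1],q[:,0])),np.linalg.norm(q[:,:2],axis=1))
q=w(s,D(553,552),.094)-ax;print('ptr?',q,np.degrees(np.arctan2(q[0,1],q[0,0])))
# box top edges
C=lambda u,v:[380+(u-400)/5-.4,172+v/5-.4]
B=w(s,[C(470,57),C(657,70),C(645,250),C(468,238)],.058);print(B.round(4).tolist(),B.mean(0))
print('axis in scene',px(sc,[ax,[ax[0],ax[1],.09]]))
b=w(s,[300+(540-400)/5-.5,190+150/5-.5],.09);print('brush grip top',b)
E
```

```text
[[0.6607, 0.2686, 0.075], [0.6472, 0.1443, 0.075], [0.4842, 0.2855, 0.075], [0.4699, 0.1682, 0.075]]
yaw x [np.float64(-5.476220479408759), np.float64(-7.672750878986442)] yaw y [np.float64(-6.224364492578267), np.float64(-6.936906976324814)] [np.float64(0.17729511475536794), np.float64(0.17880694385663892), np.float64(0.1250167648841212), np.float64(0.11819132652652764)]
tray far rim [[0.7647, 0.2622, 0.05], [0.7478, 0.1224, 0.05]]
lip [[0.6404, 0.1325, 0.095], [0.4656, 0.153, 0.095]]
block [[0.5805 0.2515 0.099 ]]
cyl [[0.5985 0.2122 0.101 ]]
step [[0.5593 0.1789 0.1   ]]
dial px (411.41278076171875, 201.6976776123047) (411.4932378679395, 201.92203659506762) 8.722249984741211
axis [ 0.55898593 -0.30343289  0.067     ] [[ 0.55856622 -0.30424124  0.067     ]]
single [104.41820264 102.81662935] [0.04469241 0.02950772]
double [-30.65880541 -32.7918102 ] [0.03518436 0.04657224]
ptr? [[-0.02572446  0.01065076  0.027     ]] 157.50885235632683
[[0.621, -0.2491, 0.058], [0.6109, -0.369, 0.058], [0.4957, -0.3584, 0.058], [0.5051, -0.2453, 0.058]] [ 0.55816425 -0.30545128  0.058     ]
axis in scene [[232.8554869  154.80572442]
 [231.55793494 149.32324655]]
brush grip top [[ 0.50681944 -0.03545395  0.09      ]]
```

```bash
cat >> h.py <<'E'
def off(cmd,*tg):
    """cmd=(x,y,z mm,psi deg); prints offset [mm] and roll [rad] of each target"""
    c,s_=np.cos(np.radians(cmd[3])),np.sin(np.radians(cmd[3]))
    for t in tg:
        d=np.subtract(t[:3],cmd[:3]); print(t,'->',np.round([c*d[0]+s_*d[1],s_*d[0]-c*d[1],-d[2]],1),'roll',round(np.radians(cmd[3]-t[3]),3))
def st():
    o=ctrl.get_obs(); print('t',round(o['clock'],2),'tcp',(o['tool_pos']*1e3).round(1),'rpy',o['orientation'].round(2),'F',o['force'].round(1),'j',o['joint_pos'].round(0),'open',round(o['opening']*1e3,1))
E
python3 -c "
from h import *
off((280,614,238,-24.51),(507.5,-34,170,-68.8),(507.5,-34,62,-68.8))"
```

```text
(507.5, -34, 170, -68.8) -> [475.8 495.2  68. ] roll 0.773
(507.5, -34, 62, -68.8) -> [475.8 495.2 176. ] roll 0.773
```

Call:
jog_arm(motion=[{"offset": [476, 495, 68], "roll": 0.773, "hand": 87}, {"offset": [476, 495, 68], "roll": 0.773, "hand": 87}, {"offset": [476, 495, 68], "roll": 0.773, "hand": 87}, {"offset": [476, 495, 68], "roll": 0.773, "hand": 87}, {"offset": [476, 495, 68], "roll": 0.773, "hand": 87}, {"offset": [476, 495, 68], "roll": 0.773, "hand": 87}, {"offset": [476, 495, 68], "roll": 0.773, "hand": 87}, {"offset": [476, 495, 68], "roll": 0.773, "hand": 87}, {"offset": [476, 495, 68], "roll": 0.773, "hand": 87}, {"offset": [476, 495, 68], "roll": 0.773, "hand": 87}, {"offset": [476, 495, 68], "roll": 0.773, "hand": 87}, {"offset": [476, 495, 68], "roll": 0.773, "hand": 87}, {"offset": [476, 495, 68], "roll": 0.773, "hand": 87}, {"offset": [476, 495, 68], "roll": 0.773, "hand": 87}, {"offset": [476, 495, 68], "roll": 0.773, "hand": 87}, {"offset": [476, 495, 68], "roll": 0.773, "hand": 87}, {"offset": [476, 495, 68], "roll": 0.773, "hand": 87}, {"offset": [476, 495, 68], "roll": 0.773, "hand": 87}, {"offset": [476, 495, 68], "roll": 0.773, "hand": 87}])

```text
clock: 1.68
tool_pos: [0.5075, -0.0352, 0.1689]
orientation: [179.9, 0.0, -69.0]
force: [-0.4, -0.0, 0.7]
opening: 0.0871
```

```bash
python3 -c "
from h import *
snap('scene','s1.png'); st()
s=load('scene');a=s['img'][100:300,240:480]
cv2.imwrite('pics/s1c.png',np.clip(cv2.resize(a,None,fx=3,fy=3,interpolation=2)*1.4,0,255).astype('uint8')[:,:,::-1])
s=snap('top')
hsv=cv2.cvtColor(s['img'],cv2.COLOR_RGB2HSV); np.save('pics/hsv.npy',hsv)
"
```

```text
t 1.73 tcp [507.5 -34.2 169.1] rpy [ 1.7995e+02  1.0000e-02 -6.8900e+01] F [ 0.1  0.2 -0.1] j [ 18.   8. -26.  -0. -56.   3.] open 86.9
```

View pics/s1c.png

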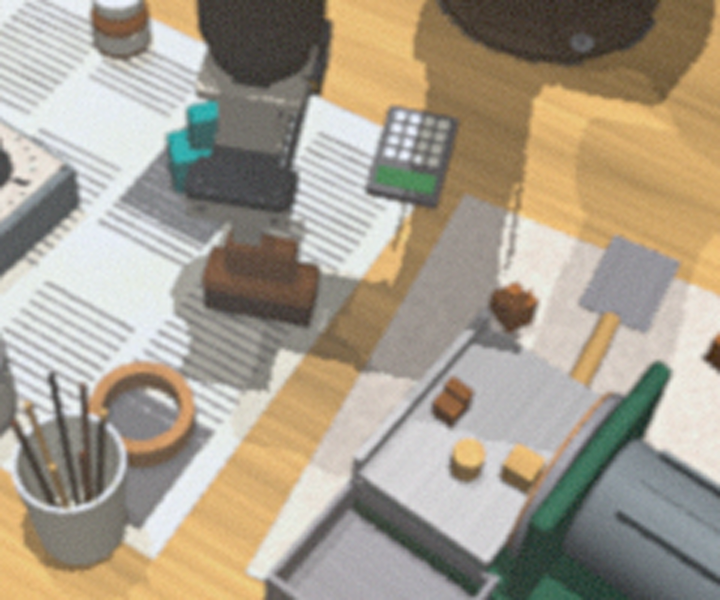

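The fingers straddle the brown brush's grip (crop ~(265,255)), and the offcuts haven't moved. Descend and grip.

Call:
jog_arm(motion=[{"offset": [0, 0, 35], "roll": 0, "hand": 87}, {"offset": [0, 0, 70], "roll": 0, "hand": 87}, {"offset": [0, 0, 95], "roll": 0, "hand": 87}, {"offset": [0, 0, 108], "roll": 0, "hand": 87}, {"offset": [0, 0, 108], "roll": 0, "hand": 60}, {"offset": [0, 0, 108], "roll": 0, "hand": 30}, {"offset": [0, 0, 108], "roll": 0, "hand": 10}, {"offset": [0, 0, 108], "roll": 0, "hand": 10}, {"offset": [0, 0, 108], "roll": 0, "hand": 10}, {"offset": [0, 0, 108], "roll": 0, "hand": 10}, {"offset": [0, 0, 108], "roll": 0, "hand": 10}, {"offset": [0, 0, 108], "roll": 0, "hand": 10}])

```text
clock: 2.78
tool_pos: [0.5079, -0.0337, 0.062]
orientation: [-180.0, -0.0, -68.8]
force: [-0.5, -0.5, 0.7]
opening: 0.0395
```

```bash
python3 -c "
from h import *
st()
bx,by=560.4,216.2; a=np.radians(-6.6);f=lambda x,y:(bx+x*np.cos(a)-y*np.sin(a),by+x*np.sin(a)+y*np.cos(a))
for z in (220,170,139): off((507.5,-34,62,-68.8),(*f(-56,1),z,-96.6))
off((0,0,0,-96.6),(*(np.array(f(156,0))-[bx,by]),0,-96.6))
"
```

```text
t 2.78 tcp [507.9 -33.7  62. ] rpy [-179.96   -0.    -68.81] F [-0.5 -0.5  0.7] j [ 18.  16. -33.   0. -41.   3.] open 39.5
(np.float64(504.8860622768707), np.float64(223.62985319320092), 220, -96.6) -> [-241.1  -90.7 -158. ] roll 0.485
(np.float64(504.8860622768707), np.float64(223.62985319320092), 170, -96.6) -> [-241.1  -90.7 -108. ] roll 0.485
(np.float64(504.8860622768707), np.float64(223.62985319320092), 139, -96.6) -> [-241.1  -90.7  -77. ] roll 0.485
(np.float64(154.96615143366182), np.float64(-17.930195476887178), 0, -96.6) -> [   0. -156.   -0.] roll 0.0
```

Call:
jog_arm(motion=[{"offset": [0, 0, 0], "roll": 0, "hand": 10}, {"offset": [0, 0, 0], "roll": 0, "hand": 10}, {"offset": [0, 0, 0], "roll": 0, "hand": 10}, {"offset": [0, 0, 0], "roll": 0, "hand": 10}, {"offset": [0, 0, 0], "roll": 0, "hand": 10}, {"offset": [0, 0, 0], "roll": 0, "hand": 10}, {"offset": [0, 0, -10], "roll": 0, "hand": 10}, {"offset": [0, 0, -30], "roll": 0, "hand": 10}])

```text
clock: 3.45
tool_pos: [0.5058, -0.0342, 0.0902]
orientation: [179.7, 0.0, -68.8]
force: [0.1, 0.1, -1.1]
opening: 0.0239
```

Call:
jog_arm(motion=[{"offset": [0, 0, -35], "roll": 0, "hand": 10}, {"offset": [0, 0, -75], "roll": 0, "hand": 10}, {"offset": [-20, -8, -98], "roll": 0.04, "hand": 10}, {"offset": [-45, -17, -98], "roll": 0.09, "hand": 10}, {"offset": [-75, -28, -98], "roll": 0.15, "hand": 10}, {"offset": [-105, -40, -98], "roll": 0.21, "hand": 10}, {"offset": [-135, -51, -98], "roll": 0.27, "hand": 10}, {"offset": [-165, -62, -98], "roll": 0.33, "hand": 10}, {"offset": [-195, -73, -98], "roll": 0.39, "hand": 10}, {"offset": [-220, -83, -98], "roll": 0.44, "hand": 10}, {"offset": [-235, -88, -98], "roll": 0.47, "hand": 10}, {"offset": [-241, -91, -98], "roll": 0.485, "hand": 10}, {"offset": [-241, -91, -98], "roll": 0.485, "hand": 10}, {"offset": [-241, -91, -98], "roll": 0.485, "hand": 10}])

```text
clock: 4.62
tool_pos: [0.5051, 0.2235, 0.1896]
orientation: [180.0, -0.0, -96.5]
force: [0.6, -0.8, -1.3]
opening: 0.0236
```

```bash
python3 -c "
from h import *
st()
s=snap('scene');a=s['img'][130:290,300:513]
b=snap('top')['img'][140:260,190:300]
z=lambda i,f:np.clip(cv2.resize(i,None,fx=f,fy=f,interpolation=2)*1.4,0,255).astype('uint8')
o=np.zeros((480,800,3),'uint8'); A=z(a,2); o[:A.shape[0],:A.shape[1]]=A; B=z(b,3.3); o[:B.shape[0],430:430+B.shape[1]]=B
cv2.imwrite('pics/c3.png',o[:,:,::-1])
"
```

```text
t 4.62 tcp [505.1 223.5 189.6] rpy [ 1.7997e+02 -3.0000e-02 -9.6520e+01] F [ 0.6 -0.8 -1.3] j [ 44.  11. -19.  -0. -60. -51.] open 23.6
```

View pics/c3.png

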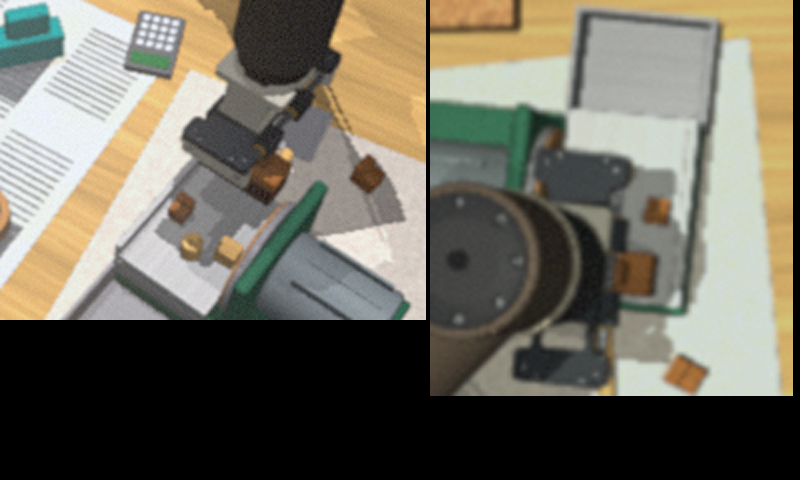

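Call:
jog_arm(motion=[{"offset": [0, 0, 20], "roll": 0, "hand": 10}, {"offset": [0, 0, 40], "roll": 0, "hand": 10}, {"offset": [0, 0, 51], "roll": 0, "hand": 10}, {"offset": [0, 0, 51], "roll": 0, "hand": 10}, {"offset": [0, -6, 51], "roll": 0, "hand": 10}, {"offset": [0, -16, 51], "roll": 0, "hand": 10}, {"offset": [0, -26, 51], "roll": 0, "hand": 10}, {"offset": [0, -36, 51], "roll": 0, "hand": 10}, {"offset": [0, -46, 51], "roll": 0, "hand": 10}, {"offset": [0, -56, 51], "roll": 0, "hand": 10}, {"offset": [0, -66, 51], "roll": 0, "hand": 10}, {"offset": [0, -76, 51], "roll": 0, "hand": 10}, {"offset": [0, -86, 51], "roll": 0, "hand": 10}, {"offset": [0, -96, 51], "roll": 0, "hand": 10}, {"offset": [0, -106, 51], "roll": 0, "hand": 10}, {"offset": [0, -116, 51], "roll": 0, "hand": 10}, {"offset": [0, -126, 51], "roll": 0, "hand": 10}, {"offset": [0, -136, 51], "roll": 0, "hand": 10}, {"offset": [0, -146, 51], "roll": 0, "hand": 10}, {"offset": [0, -155, 51], "roll": 0, "hand": 10}])

```text
clock: 6.38
tool_pos: [0.6606, 0.2059, 0.1385]
orientation: [-180.0, -0.0, -96.6]
force: [-0.0, 0.6, -0.9]
opening: 0.0235
```

```bash
python3 -c "
from h import *
st()
s=snap('scene');a=s['img'][130:330,290:513]
b=snap('top')['img'][130:250,190:300]
z=lambda i,f:np.clip(cv2.resize(i,None,fx=f,fy=f,interpolation=2)*1.4,0,255).astype('uint8')
o=np.zeros((400,800,3),'uint8'); A=z(a,2); o[:A.shape[0],:A.shape[1]]=A; B=z(b,3.2); o[:B.shape[0],448:448+B.shape[1]]=B
cv2.imwrite('pics/c4.png',o[:,:,::-1])
"
```

```text
t 6.38 tcp [660.6 205.9 138.5] rpy [-179.99   -0.    -96.59] F [-0.   0.6 -0.9] j [ 33.  26.  -4.   0. -60. -40.] open 23.5
```

View pics/c4.png

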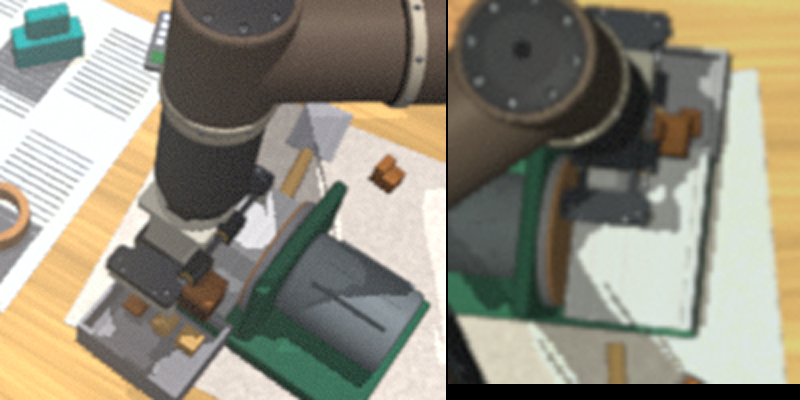

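```bash
python3 -c "
from h import *
c=(659.2,205.8,139,-96.59)
off(c,(659.2,205.8,195,-96.6),(507.5,-34,195,-68.8),(507.5,-34,62,-68.8))
"
```

```text
(659.2, 205.8, 195, -96.6) -> [ -0.   0. -56.] roll 0.0
(507.5, -34, 195, -68.8) -> [255.6 123.2 -56. ] roll -0.485
(507.5, -34, 62, -68.8) -> [255.6 123.2  77. ] roll -0.485
```

Call:
jog_arm(motion=[{"offset": [0, 0, -20], "roll": 0, "hand": 10}, {"offset": [0, 0, -45], "roll": 0, "hand": 10}, {"offset": [10, 5, -56], "roll": -0.02, "hand": 10}, {"offset": [34, 16, -56], "roll": -0.06, "hand": 10}, {"offset": [66, 32, -56], "roll": -0.12, "hand": 10}, {"offset": [98, 47, -56], "roll": -0.18, "hand": 10}, {"offset": [130, 63, -56], "roll": -0.25, "hand": 10}, {"offset": [162, 78, -56], "roll": -0.31, "hand": 10}, {"offset": [194, 94, -56], "roll": -0.37, "hand": 10}, {"offset": [226, 109, -56], "roll": -0.43, "hand": 10}, {"offset": [248, 119, -50], "roll": -0.47, "hand": 10}, {"offset": [255.6, 123.2, -30], "roll": -0.485, "hand": 10}, {"offset": [255.6, 123.2, 0], "roll": -0.485, "hand": 10}, {"offset": [255.6, 123.2, 30], "roll": -0.485, "hand": 10}, {"offset": [255.6, 123.2, 52], "roll": -0.485, "hand": 10}, {"offset": [255.6, 123.2, 64], "roll": -0.485, "hand": 10}, {"offset": [255.6, 123.2, 71], "roll": -0.485, "hand": 10}, {"offset": [255.6, 123.2, 75], "roll": -0.485, "hand": 10}, {"offset": [255.6, 123.2, 77], "roll": -0.485, "hand": 10}, {"offset": [255.6, 123.2, 77], "roll": -0.485, "hand": 10}])

```text
clock: 8.15
tool_pos: [0.5081, -0.0335, 0.062]
orientation: [-180.0, -0.0, -68.8]
force: [0.4, -0.3, -1.9]
opening: 0.0239
```

```bash
python3 -c "
from h import *
st()
s=snap('scene')
a=s['img'][200:360,310:470]; hsv=cv2.cvtColor(a,cv2.COLOR_RGB2HSV)
m=((hsv[...,1]>100)&(hsv[...,0]<28)).astype('uint8')
R=np.radians(-6.6)
for c in cv2.findContours(m,0,1)[0]:
    if cv2.contourArea(c)>15:
        M=cv2.moments(c);p=[M['m10']/M['m00']+310,M['m01']/M['m00']+200]
        q=w(s,p,.02)[0][:2]*1e3-[560.4,216.2]
        print(np.round(p,1),cv2.contourArea(c),'sander xy',np.round([q[0]*np.cos(R)+q[1]*np.sin(R),-q[0]*np.sin(R)+q[1]*np.cos(R)]))
"
```

```text
t 8.15 tcp [508.1 -33.5  62. ] rpy [-1.7996e+02 -1.0000e-02 -6.8790e+01] F [ 0.4 -0.3 -1.9] j [ 18.  16. -33.   0. -41.   3.] open 23.9
[384.3 299.5] 96.0 sander xy [122.  39.]
[372.2 290.2] 90.5 sander xy [121.   3.]
[358.5 280.7] 85.5 sander xy [122. -37.]
[352.2 317.1] 6124.5 sander xy [204.   7.]
[437.9 216.1] 110.5 sander xy [-155.   12.]
[411.5 203.2] 65.5 sander xy [-146.  -63.]
[361.3 206.4] 196.5 sander xy [ -54. -160.]
```

Call:
jog_arm(motion=[{"offset": [0, 0, 0], "roll": 0, "hand": 60}, {"offset": [0, 0, 0], "roll": 0, "hand": 60}, {"offset": [0, 0, 0], "roll": 0, "hand": 60}, {"offset": [0, 0, 0], "roll": 0, "hand": 60}, {"offset": [0, 0, 0], "roll": 0, "hand": 60}, {"offset": [0, 0, 0], "roll": 0, "hand": 60}, {"offset": [0, 0, -15], "roll": 0, "hand": 60}, {"offset": [0, 0, -45], "roll": 0, "hand": 60}, {"offset": [0, 0, -80], "roll": 0, "hand": 60}, {"offset": [0, 0, -110], "roll": 0, "hand": 60}, {"offset": [0, 0, -110], "roll": 0, "hand": 60}])

```text
clock: 9.12
tool_pos: [0.5111, -0.0333, 0.1778]
orientation: [-179.5, -0.1, -68.7]
force: [0.8, 0.3, 0.6]
opening: 0.06
```

```bash
python3 -c "
from h import *
st()
a=snap('top')['img'][185:220,392:432].astype(float); b=snap('scene')['img']
for i in range(5): a+=snap('top')['img'][185:220,392:432]
a=np.clip((a/6)*2,0,255).astype('uint8')
A=cv2.resize(a,None,fx=12,fy=12,interpolation=2)
b=np.clip(b*1.7,0,255).astype('uint8')
B=cv2.resize(b[130:190,205:265],None,fx=5,fy=5,interpolation=2); C=cv2.resize(b[160:220,300:360],None,fx=5,fy=5,interpolation=2)
o=np.zeros((600,780,3),'uint8');o[:420,:480]=A;o[:300,480:]=B;o[300:,480:]=C
cv2.imwrite('pics/c5.png',o[:,:,::-1])
"
```

```text
t 9.12 tcp [511.1 -33.3 177.8] rpy [-1.7947e+02 -1.4000e-01 -6.8730e+01] F [0.8 0.3 0.6] j [ 18.   8. -25.   0. -57.   3.] open 60.0
```

View pics/c5.png

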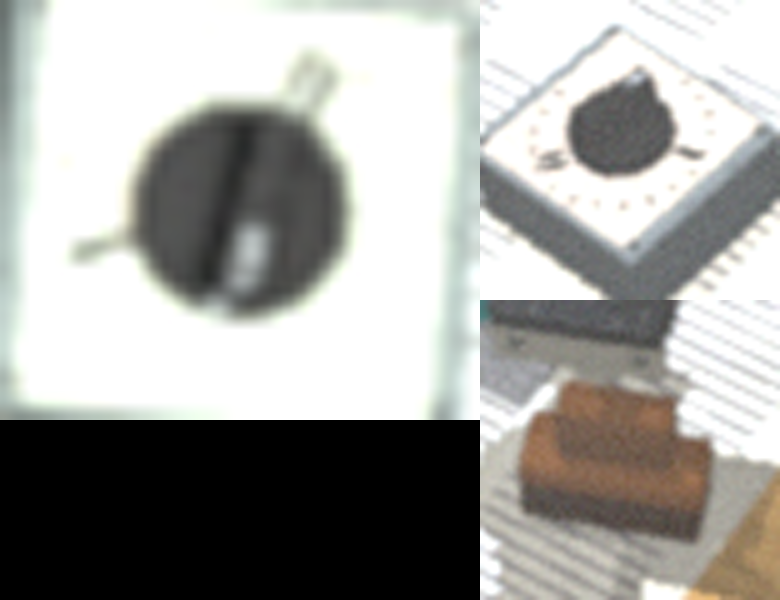

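Brush is standing upright where it was. In the dial crop, the pointer end of the bar is at (215,300), pointing at about 166° in world axes, close to off. Single mark at (90,245), double at (312,80).

```bash
python3 -c "
from h import *
c=(507.5,-34,172,-68.8)
off(c,(558.6,-304.2,150,-14))
"
```

```text
(558.6, -304.2, 150, -14) -> [270.4  50.1  22. ] roll -0.956
```

Call:
jog_arm(motion=[{"offset": [20, 4, 0], "roll": -0.07, "hand": 60}, {"offset": [50, 9, 0], "roll": -0.17, "hand": 60}, {"offset": [80, 15, 0], "roll": -0.28, "hand": 60}, {"offset": [110, 20, 0], "roll": -0.38, "hand": 60}, {"offset": [140, 26, 0], "roll": -0.49, "hand": 60}, {"offset": [170, 31, 0], "roll": -0.6, "hand": 60}, {"offset": [200, 37, 8], "roll": -0.7, "hand": 60}, {"offset": [230, 43, 14], "roll": -0.81, "hand": 60}, {"offset": [255, 47, 20], "roll": -0.9, "hand": 60}, {"offset": [270.4, 50.1, 22], "roll": -0.956, "hand": 60}, {"offset": [270.4, 50.1, 22], "roll": -0.956, "hand": 60}, {"offset": [270.4, 50.1, 22], "roll": -0.956, "hand": 60}])

```text
clock: 10.47
tool_pos: [0.5581, -0.3046, 0.1478]
orientation: [180.0, 0.2, -14.2]
force: [0.4, 0.3, -0.1]
opening: 0.0597
```

Call:
jog_arm(motion=[{"offset": [0, 0, 25], "roll": 0, "hand": 50}, {"offset": [0, 0, 48], "roll": 0, "hand": 50}, {"offset": [0, 0, 62], "roll": 0, "hand": 40}, {"offset": [0, 0, 68], "roll": 0, "hand": 30}, {"offset": [0, 0, 68], "roll": 0, "hand": 20}, {"offset": [0, 0, 68], "roll": 0, "hand": 17}, {"offset": [0, 0, 68], "roll": 0, "hand": 17}, {"offset": [0, 0, 68], "roll": 0, "hand": 17}, {"offset": [0, 0, 68], "roll": 0, "hand": 17}, {"offset": [0, 0, 68], "roll": 0, "hand": 17}])

```text
clock: 11.3
tool_pos: [0.5593, -0.3042, 0.0825]
orientation: [180.0, -0.1, -14.0]
force: [-0.2, -2.0, 1.4]
opening: 0.0174
```

Call:
jog_arm(motion=[{"offset": [0, 0, 0], "roll": 0, "hand": 15}, {"offset": [0, 0, 0], "roll": 0, "hand": 15}])

```text
clock: 11.47
tool_pos: [0.5592, -0.3049, 0.0825]
orientation: [179.9, -0.1, -14.0]
force: [-1.7, -5.0, 3.1]
opening: 0.0149
```

Call:
jog_arm(motion=[{"offset": [0, 0, 0], "roll": 0, "hand": 10}, {"offset": [0, 0, 0], "roll": 0, "hand": 10}, {"offset": [0, 0, 0], "roll": 0, "hand": 10}])

```text
clock: 11.72
tool_pos: [0.5591, -0.3053, 0.0825]
orientation: [179.9, -0.1, -14.0]
force: [-0.4, -6.5, 2.7]
opening: 0.0137
```

```bash
python3 -c "
from h import *
st(); print(ctrl.get_obs()['moment'])
"
```

```text
t 11.72 tcp [ 559.1 -305.3   82.5] rpy [ 1.7992e+02 -9.0000e-02 -1.4030e+01] F [-0.4 -6.5  2.7] j [-11.  25. -15.   0. -50.  87.] open 13.7
[-2.53028916  0.35132206 -0.04808066]
```

Call:
jog_arm(motion=[{"offset": [0.4, 1.5, 0], "roll": 0.03, "hand": 10}, {"offset": [0.4, 1.5, 0], "roll": 0.1, "hand": 10}, {"offset": [0.4, 1.5, 0], "roll": 0.2, "hand": 10}, {"offset": [0.4, 1.5, 0], "roll": 0.3, "hand": 10}, {"offset": [0.4, 1.5, 0], "roll": 0.4, "hand": 10}, {"offset": [0.4, 1.5, 0], "roll": 0.5, "hand": 10}, {"offset": [0.4, 1.5, 0], "roll": 0.6, "hand": 10}, {"offset": [0.4, 1.5, 0], "roll": 0.7, "hand": 10}, {"offset": [0.4, 1.5, 0], "roll": 0.8, "hand": 10}, {"offset": [0.4, 1.5, 0], "roll": 0.9, "hand": 10}, {"offset": [0.4, 1.5, 0], "roll": 1.0, "hand": 10}, {"offset": [0.4, 1.5, 0], "roll": 1.07, "hand": 10}, {"offset": [0.4, 1.5, 0], "roll": 1.1, "hand": 10}, {"offset": [0.4, 1.5, 0], "roll": 1.1, "hand": 10}, {"offset": [0.4, 1.5, 0], "roll": 1.1, "hand": 10}])

```text
clock: 12.97
tool_pos: [0.5597, -0.305, 0.0825]
orientation: [-179.9, -0.0, -77.1]
force: [1.1, 3.6, 6.0]
opening: 0.0137
```

```bash
python3 -c "
from h import *
st(); print(ctrl.get_obs()['moment'])
"
```

```text
t 12.97 tcp [ 559.7 -305.    82.5] rpy [-1.7989e+02 -1.0000e-02 -7.7050e+01] F [1.1 3.6 6. ] j [-11.  25. -15.  -0. -50.  24.] open 13.7
[ 1.45554181 -0.17287119 -0.05784186]
```

Call:
jog_arm(motion=[{"offset": [0, 0, 0], "roll": 0, "hand": 20}, {"offset": [0, 0, 0], "roll": 0, "hand": 30}, {"offset": [0, 0, 0], "roll": 0, "hand": 50}, {"offset": [0, 0, 0], "roll": 0, "hand": 50}, {"offset": [0, 0, 0], "roll": 0, "hand": 50}, {"offset": [0, 0, 0], "roll": 0, "hand": 50}, {"offset": [0, 0, -30], "roll": 0, "hand": 50}, {"offset": [0, 0, -65], "roll": 0, "hand": 50}, {"offset": [35, 0, -100], "roll": 0, "hand": 50}, {"offset": [75, 0, -120], "roll": 0, "hand": 50}, {"offset": [115, 0, -120], "roll": 0, "hand": 50}, {"offset": [155, 0, -120], "roll": 0, "hand": 50}, {"offset": [180, 0, -120], "roll": 0, "hand": 50}, {"offset": [180, 0, -120], "roll": 0, "hand": 50}, {"offset": [180, 0, -120], "roll": 0, "hand": 50}])

```text
clock: 14.22
tool_pos: [0.5984, -0.4826, 0.1997]
orientation: [179.9, 0.1, -77.2]
force: [0.4, 1.5, -1.0]
opening: 0.0498
```

```bash
python3 -c "
from h import *
st()
a=np.mean([snap('top')['img'][185:220,392:432] for i in range(6)],0); b=np.mean([snap('scene')['img'][130:190,205:265] for i in range(6)],0)
A=cv2.resize(np.clip(a*1.7,0,255).astype('uint8'),None,fx=10,fy=10,interpolation=2)
B=cv2.resize(np.clip(b*1.5,0,255).astype('uint8'),None,fx=6.5,fy=6.5,interpolation=2)
o=np.zeros((400,800,3),'uint8');o[:350,:400]=A;o[:390,400:790]=B
cv2.imwrite('pics/c6.png',o[:,:,::-1])
"
```

```text
t 14.22 tcp [ 598.4 -482.6  199.7] rpy [ 1.7991e+02  8.0000e-02 -7.7210e+01] F [ 0.4  1.5 -1. ] j [-24.  31.  12.  -0. -71.  37.] open 49.8
```

View pics/c6.png

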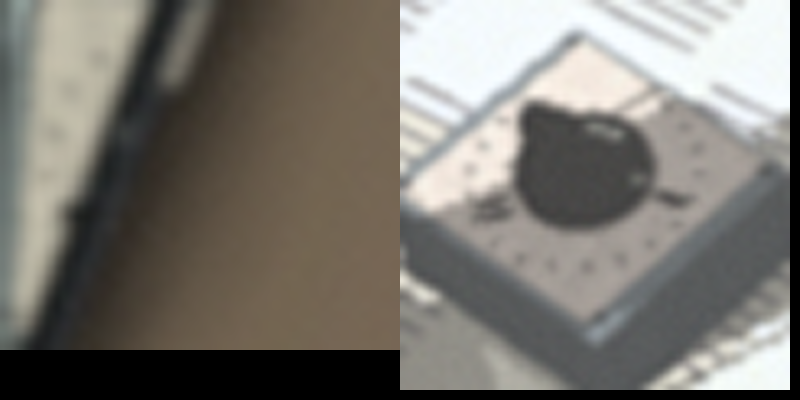

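```bash
python3 -c "
from h import *
s=load('scene')
f=lambda u,v:[205+(u-400+.5)/6.5-.5,130+(v+.5)/6.5-.5]
for ax in ([559.3,-305.2],):
  ax=np.array(ax)/1e3
  for n,u,z in (('mark in',(657,193),.058),('mark out',(690,203),.058),('dbl',(490,208),.058),('white base',(638,180),.067),('white top',(638,180),.094),('skirt',(584,180),.067)):
    q=w(s,f(*u),z)[0][:2]-ax; print(n,np.round(q*1e3,1),np.degrees(np.arctan2(q[1],q[0])).round(1))
  d=np.array([np.cos(np.radians(103)),np.sin(np.radians(103))])
  p=px(s,[[*(ax+.024*d),.094],[*(ax+.024*d),.070],[*(ax+.036*d),.058],[*ax,.067]]); print((p-[205,130]+.5)*6.5+[400,0])
"
```

```text
mark in [-9.6 31.9] 106.7
mark out [-12.8  46.9] 105.2
dbl [ 34.5 -22.4] -33.0
white base [-5.7 26.4] 102.2
white top [ 9.9 43.3] 77.1
skirt [6.5 7.3] 48.4
[[623.26476257 136.11854879]
 [631.42325785 173.39000655]
 [661.36294682 199.01902744]
 [580.54312569 163.23122451]]
```

Scene view: white pointer end at (638,180), single mark at (675,198). The two views disagree by a few degrees, so I'll move the arm clear and measure the marks in both views relative to the box.

Call:
jog_arm(motion=[{"offset": [-30, 0, 0], "roll": 0, "hand": 50}, {"offset": [-70, 0, 0], "roll": 0, "hand": 50}, {"offset": [-110, 0, 0], "roll": 0, "hand": 50}, {"offset": [-150, 0, 0], "roll": 0, "hand": 50}, {"offset": [-190, 0, 0], "roll": 0, "hand": 50}, {"offset": [-230, 0, 0], "roll": 0, "hand": 50}, {"offset": [-270, 0, 0], "roll": 0, "hand": 50}, {"offset": [-310, 0, 0], "roll": 0, "hand": 50}, {"offset": [-350, 0, 0], "roll": 0, "hand": 50}, {"offset": [-390, 0, 0], "roll": 0, "hand": 50}, {"offset": [-420, 0, 0], "roll": 0, "hand": 50}, {"offset": [-420, 0, 0], "roll": 0, "hand": 50}])

```text
clock: 15.82
tool_pos: [0.5041, -0.0677, 0.2023]
orientation: [-179.9, 0.0, -76.8]
force: [-0.4, 0.1, 0.4]
opening: 0.0501
```

```bash
cat > rect.py <<'E'
# rectified view of the box-top plane z=.058 for both cameras, world axes (up=+x, left=+y), 4 px/mm... side by side
from h import *
import sys
ax=np.array([.5592,-.3052]); N=400; mm=150/N
jj,ii=np.meshgrid(np.arange(N),np.arange(N))
X=ax[0]+(N/2-ii)*mm/1e3; Y=ax[1]+(N/2-jj)*mm/1e3
out=[]
for n in('top','scene'):
    ims=[snap(n) for _ in range(8)]; s=ims[0]; im=np.mean([k['img'] for k in ims],0).astype('float32')
    p=px(s,np.c_[X.ravel(),Y.ravel(),np.full(N*N,.058)]).reshape(N,N,2).astype('float32')
    r=cv2.remap(im,p[...,0],p[...,1],cv2.INTER_CUBIC); np.save(f'pics/rect_{n}.npy',r)
    out.append(np.clip(r*1.6,0,255).astype('uint8'))
cv2.imwrite('pics/'+sys.argv[1],np.hstack(out)[:,:,::-1]); st()
E
python3 rect.py r1.png
```

```text
t 16.62 tcp [505.  -71.7 201.5] rpy [179.99  -0.   -77.07] F [-0.7 -0.2 -0.4] j [ 14.   7. -23.   0. -61.  -1.] open 49.5
```

View pics/r1.png

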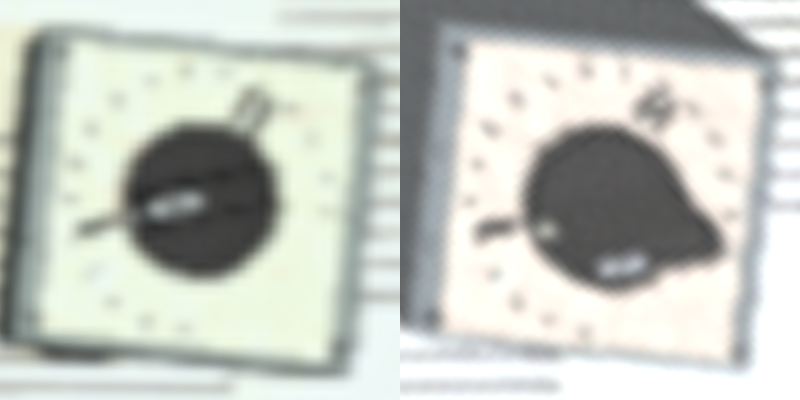

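```bash
python3 - <<'E'
from h import *
T={'top':[(186,70),(223,72),(152,80),(117,99),(91,128),(76,163),(70,199),(326,177),(327,211),(312,138),(290,107),(183,328),(147,321),(112,302)],
'scene':[(185,71),(224,72),(151,81),(116,98),(90,129),(77,164),(72,200),(94,275),(116,303),(149,320),(186,331),(329,202),(312,137)]}
for n in T:
    g=np.load(f'pics/rect_{n}.npy').mean(2).astype('float32')
    bg=cv2.medianBlur(g.clip(0,255).astype('uint8'),41).astype('float32'); d=(bg-g).clip(0,None)
    def cen(p,r=8):
        x,y=int(p[0]),int(p[1]); s=d[y-r:y+r+1,x-r:x+r+1]; s=(s-np.percentile(s,60)).clip(0,None); yy,xx=np.mgrid[-r:r+1,-r:r+1]
        return [x+(s*xx).sum()/s.sum(),y+(s*yy).sum()/s.sum()]
    P=np.array([cen(p) for p in T[n]])
    A=np.c_[2*P,np.ones(len(P))]; sol=np.linalg.lstsq(A,(P**2).sum(1),rcond=None)[0]; c=sol[:2]; R=np.sqrt(sol[2]+c@c); res=np.linalg.norm(P-c,axis=1)-R
    print(n,'centre',c.round(1),'world',(.5592+(200-c[1])*.375e-3).round(4),(-.3052+(200-c[0])*.375e-3).round(4),'R mm',(R*.375).round(1),'res',(np.abs(res).max()*.375).round(2))
    # polar darkness profile between r=33..44 mm
    for lo,hi in((34,38),(38,42)):
        th=np.radians(np.arange(0,360,.5)); rr=np.arange(lo,hi,.25)/.375
        mx=(c[0]-np.outer(rr,np.sin(th))).astype('float32'); my=(c[1]-np.outer(rr,np.cos(th))).astype('float32')
        pr=cv2.remap(g,mx,my,1).mean(0)   # th = world angle
        for nm,l,h in(('single',90,117),('double',-48,-12)):
            k=np.arange(l*2,h*2); v=pr[k%720]; v=(np.percentile(v,80)-v).clip(0,None); v=v*(v>.35*v.max()); print('  ',lo,hi,nm,(v@(k/2)/v.sum()).round(1),v.max().round(0))
E
```

```text
top centre [198.3 200.6] world 0.559 -0.3046 R mm 48.2 res 1.59
   34 38 single 103.3 52.0
   34 38 double -31.9 42.0
   38 42 single 104.0 60.0
   38 42 double -31.4 48.0
scene centre [199.9 200.8] world 0.5589 -0.3052 R mm 48.6 res 1.01
   34 38 single 104.8 70.0
   34 38 double -30.6 47.0
   38 42 single 104.3 81.0
   38 42 double -30.8 64.0
```

Tick-ring fit: both views agree on axis (559,-305), single mark 104°, double mark -31.2°. The dial was left at 102.9°, within tolerance and let go for over 3 s. Regrip and turn on by 134°.

Call:
jog_arm(motion=[{"offset": [30, 0, 0], "roll": 0, "hand": 50}, {"offset": [65, 0, 0], "roll": 0, "hand": 50}, {"offset": [105, 0, 0], "roll": 0, "hand": 50}, {"offset": [145, 0, 0], "roll": 0, "hand": 50}, {"offset": [185, 0, 0], "roll": 0, "hand": 50}, {"offset": [215, 0, 0], "roll": 0, "hand": 50}, {"offset": [235, -0.5, 10], "roll": 0, "hand": 50}, {"offset": [239.5, -0.5, 35], "roll": 0, "hand": 50}, {"offset": [239.5, -0.5, 65], "roll": 0, "hand": 50}, {"offset": [239.5, -0.5, 95], "roll": 0, "hand": 50}, {"offset": [239.5, -0.5, 112], "roll": 0, "hand": 40}, {"offset": [239.5, -0.5, 120], "roll": 0, "hand": 30}, {"offset": [239.5, -0.5, 120], "roll": 0, "hand": 20}, {"offset": [239.5, -0.5, 120], "roll": 0, "hand": 17}, {"offset": [239.5, -0.5, 120], "roll": 0, "hand": 15}, {"offset": [239.5, -0.5, 120], "roll": 0, "hand": 10}, {"offset": [239.5, -0.5, 120], "roll": 0, "hand": 10}, {"offset": [239.5, -0.5, 120], "roll": 0, "hand": 10}, {"offset": [239.5, -0.5, 120], "roll": 0, "hand": 10}, {"offset": [239.5, -0.5, 120], "roll": 0, "hand": 10}])

```text
clock: 18.28
tool_pos: [0.5598, -0.305, 0.0826]
orientation: [-179.9, -0.0, -77.0]
force: [-0.4, 0.9, 6.5]
opening: 0.0136
```

Call:
jog_arm(motion=[{"offset": [0, 0, 0], "roll": 0.03, "hand": 10}, {"offset": [0, 0, 0], "roll": 0.1, "hand": 10}, {"offset": [0, 0, 0], "roll": 0.2, "hand": 10}, {"offset": [0, 0, 0], "roll": 0.3, "hand": 10}, {"offset": [0, 0, 0], "roll": 0.4, "hand": 10}, {"offset": [0, 0, 0], "roll": 0.5, "hand": 10}, {"offset": [0, 0, 0], "roll": 0.6, "hand": 10}, {"offset": [0, 0, 0], "roll": 0.7, "hand": 10}, {"offset": [0, 0, 0], "roll": 0.8, "hand": 10}, {"offset": [0, 0, 0], "roll": 0.9, "hand": 10}, {"offset": [0, 0, 0], "roll": 1.0, "hand": 10}, {"offset": [0, 0, 0], "roll": 1.1, "hand": 10}, {"offset": [0, 0, 0], "roll": 1.17, "hand": 10}, {"offset": [0, 0, 0], "roll": 1.2, "hand": 10}, {"offset": [0, 0, 0], "roll": 1.2, "hand": 10}])

```text
clock: 19.53
tool_pos: [0.5605, -0.3052, 0.0826]
orientation: [-179.9, 0.1, -145.9]
force: [1.3, -0.3, 4.3]
opening: 0.0137
```

Call:
jog_arm(motion=[{"offset": [0, 0, 0], "roll": 0.03, "hand": 10}, {"offset": [0, 0, 0], "roll": 0.1, "hand": 10}, {"offset": [0, 0, 0], "roll": 0.2, "hand": 10}, {"offset": [0, 0, 0], "roll": 0.3, "hand": 10}, {"offset": [0, 0, 0], "roll": 0.4, "hand": 10}, {"offset": [0, 0, 0], "roll": 0.5, "hand": 10}, {"offset": [0, 0, 0], "roll": 0.6, "hand": 10}, {"offset": [0, 0, 0], "roll": 0.7, "hand": 10}, {"offset": [0, 0, 0], "roll": 0.8, "hand": 10}, {"offset": [0, 0, 0], "roll": 0.9, "hand": 10}, {"offset": [0, 0, 0], "roll": 1.0, "hand": 10}, {"offset": [0, 0, 0], "roll": 1.08, "hand": 10}, {"offset": [0, 0, 0], "roll": 1.12, "hand": 10}, {"offset": [0, 0, 0], "roll": 1.14, "hand": 10}, {"offset": [0, 0, 0], "roll": 1.14, "hand": 10}, {"offset": [0, 0, 0], "roll": 1.14, "hand": 10}])

```text
clock: 20.87
tool_pos: [0.5605, -0.306, 0.0826]
orientation: [-180.0, 0.2, 149.0]
force: [2.7, -4.6, 2.9]
opening: 0.0137
```

Call:
jog_arm(motion=[{"offset": [0, 0, 0], "roll": 0, "hand": 20}, {"offset": [0, 0, 0], "roll": 0, "hand": 30}, {"offset": [0, 0, 0], "roll": 0, "hand": 50}, {"offset": [0, 0, 0], "roll": 0, "hand": 50}, {"offset": [0, 0, 0], "roll": 0, "hand": 50}, {"offset": [0, 0, 0], "roll": 0, "hand": 50}, {"offset": [0, 0, -30], "roll": 0, "hand": 50}, {"offset": [0, 0, -65], "roll": 0, "hand": 50}, {"offset": [0, 0, -100], "roll": 0, "hand": 50}, {"offset": [20, 21, -130], "roll": 0, "hand": 50}, {"offset": [45, 47, -140], "roll": 0, "hand": 50}, {"offset": [70, 73, -140], "roll": 0, "hand": 50}, {"offset": [95, 99, -140], "roll": 0, "hand": 50}, {"offset": [120, 125, -140], "roll": 0, "hand": 50}, {"offset": [145, 151, -140], "roll": 0, "hand": 50}, {"offset": [162, 168, -140], "roll": 0, "hand": 50}, {"offset": [167, 173, -140], "roll": 0, "hand": 50}, {"offset": [167, 173, -140], "roll": 0, "hand": 50}])

```text
clock: 22.37
tool_pos: [0.5053, -0.0688, 0.222]
orientation: [180.0, 0.0, 149.0]
force: [-0.4, 0.6, 0.9]
opening: 0.0501
```

```bash
python3 rect.py r2.png; python3 -c "
from h import *
b=snap('scene')['img'];cv2.imwrite('pics/s2.png',np.clip(cv2.resize(b,(800,500),interpolation=2)*1.4,0,255).astype('uint8')[:,:,::-1])"
```

```text
t 23.17 tcp [505.6 -70.5 221.6] rpy [-180.     -0.    148.87] F [-0.2  0.6  0.4] j [  14.    6.  -21.    0.  -63. -135.] open 50.3
```

View pics/r2.png

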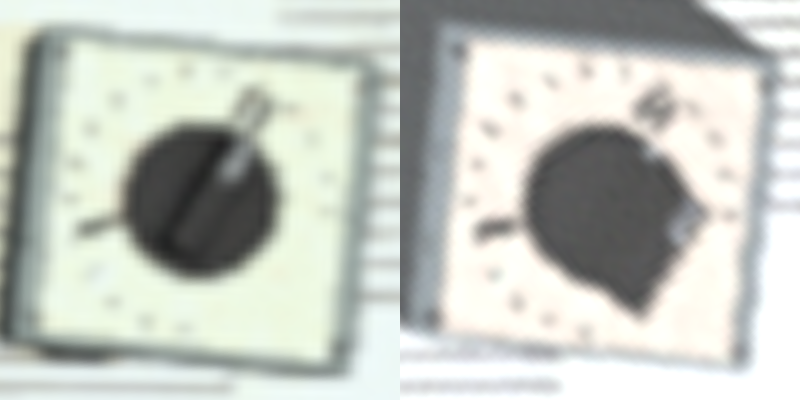

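View pics/s2.png

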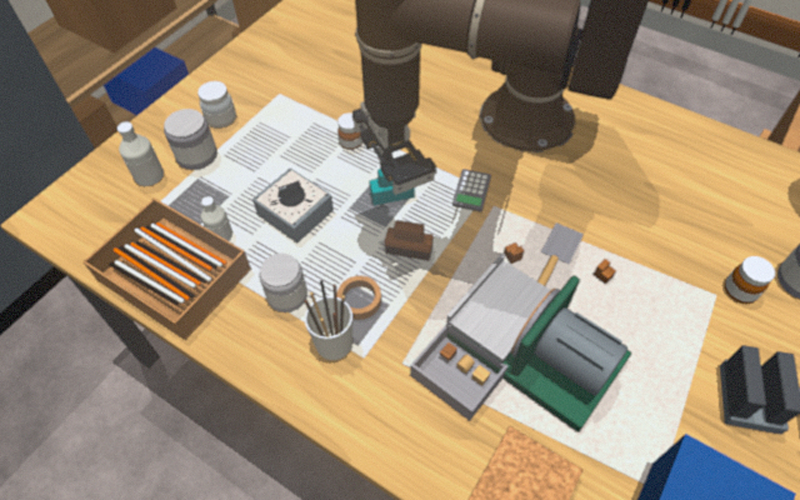

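The dial's white line points straight at the double mark ((235,155) towards (255,105) in the top view; (650,152) towards (657,108) in the scene view). The three offcuts lie in the tray at (447,350), (465,362) and (481,374), the brush stands upright at (410,238), the bystanders look unmoved, and the gripper is clear. Handing in.

```bash
python3 -c "
from h import *
order.close_job()"
```

```text
the job is handed in; nothing more can be done
```

The job is done and handed in at about 23 s of the 72 s allowed. No verdict was reported.

**What I did:**
- I swept the three offcuts off the table into the catch tray with the brown brush in one pass.
- I stood the brush back on its bristles where it was.
- I turned the dial to the single mark, let go of it for over 3 s, then regripped it and turned it to the double mark.

**Last checks:**
- **Offcuts:** All three were measured inside the tray, about 24 mm on the sander's side of its middle. The last picture still shows them there.
- **Brush:** It is upright on its bristles, and the gripper is clear of it.
- **Single mark:** The dial was left at about 103° by the tool angle; the mark measured about 104°.
- **Double mark:** The dial was left at about -31.0°; the mark measured about -31.2°. The white line points at it in both views.
- **Bystanders:** They look unmoved in the last picture; I did not measure them.

**One disagreement:** my first rough readings of the single mark differed by a few degrees between the two cameras. A second measurement, from a circle fitted to the ring of ticks, brought them to within about 1°.

I viewed 11 pictures, within the limit of 12.

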